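# Mount a picture panel in its foot and set the table screen on its plinth

## Task

Make up the small table screen: take the narrower, step-topped panel from the stock rack and stand it fully down in the slot of the loose wooden foot, where the foot is on the table, and let it go. Then pick both up together by the foot and set them flat on the display plinth between its four corner cleats, the panel still fully home in the slot. Leave the wider panel and the other goods where they are.

Things in the scene. Friction and masses are not known exactly. Their poses are not given: they have to be found in the camera images.
- panel: Step-topped panel to mount: dark wood, pale stone inset, 14 thick (x) x 90 wide (y) x 50 high (z up); lower 32 mm full width, above it a central tongue 54 wide, to be taken from above across the thickness. About 110 g. Same front and back. Origin: centre of underside. Starts upright in either of the rack's slots, parallel to the rack's axes, underside 12 mm above the table.
- wide_panel: Bystander: wider straight-topped panel, 14 thick (x) x 116 wide (y) x 46 high (z), standing in the other slot of the rack. Origin: centre of its underside.
- rack: Fixed stock rack: mid-brown wood block 126 (x) x 150 (y) x 22 high, with two slots along its y axis, centred at x = +35 and -35 mm; each slot is 19 wide (x), 123 long (y), 10 deep, so its floor is 12 mm above the table. Origin: centre of its underside.
- foot: Loose foot on the table: mid-brown wood, 50 (x) x 130 (y) x 28 high, 260 g. Slot in its top, centred: 19 (x) x 95 (y), 16 deep, floor 12 mm above the underside; panel is loose in it. Round bars along x on top at y = +57 and -57, 38 mm high. Taken from above at mid-length across the 50 mm, a finger each side of the panel. Origin: centre of underside. Same either way round.
- plinth: Fixed dark wood plinth 130 (x) x 210 (y), top 16 mm above the table, four L-shaped corner cleats on it 10 high (to 26), 6 thick. Between them 56 (x) x 136 (y) of room: the foot fits with 3 mm to spare each side, long side along y, either way round. Long sides are open for fingers at |y| < 47 mm. Origin: centre of underside, below the middle of the room.
- round_stand: Bystander: round mid-brown stand, 90 in diameter, 27 high. Origin: centre of its underside.
- tape_measure: Bystander: black tape measure 60 x 65 x 34 high. Origin: centre of its underside.
- trinket_box: Bystander: closed dark wooden box 76 x 106 x 44 high. Origin: centre of its underside.
Mind the look-alikes: they are no part of the job. What is shaped like the foot but pink or yellow is not meant.

How it is judged:
On the way, in this order (a step that is already met when the one before it is completed fails the run):
1. the step-topped panel stands fully down in the foot's slot, let go, while the foot stands on the table away from the plinth (z of panel in the frame of foot between 0.009 and 0.0145 m and horizontal distance between panel and foot below 0.007 m and angle between the x axis of panel and the x axis of foot, either way round below 0.12 rad and angle between panel's own z axis and vertical below 0.12 rad and horizontal distance between foot and plinth above 0.12 m and height (world z) of foot below 0.004 m and contact force between the fingers and panel below 0.1 N), for 0.2 s.
2. foot and panel are lifted together, the panel staying in the slot (z of panel in the frame of foot between 0.009 and 0.0145 m and horizontal distance between panel and foot below 0.007 m and angle between the x axis of panel and the x axis of foot, either way round below 0.12 rad and height (world z) of foot above 0.022 m), for 0.2 s.
At the end, for the whole second after the job is handed in: Foot on the plinth between its cleats (within 3 mm of flat down, 6.5 mm of centre, 0.09 rad of parallel, 0.05 rad of level); step-topped panel down in its slot (within 2.5 mm of the floor, 7 mm of centre, 0.12 rad of upright and parallel); both released, at rest (z of panel in the frame of foot between 0.009 and 0.0145 m and horizontal distance between panel and foot below 0.007 m and angle between the x axis of panel and the x axis of foot, either way round below 0.12 rad and angle between panel's own z axis and vertical below 0.12 rad and z of foot in the frame of plinth below 0.019 m and horizontal distance between foot and plinth below 0.0065 m and angle between the x axis of foot and the x axis of plinth, either way round below 0.09 rad and angle between foot's own z axis and vertical below 0.05 rad and linear speed of each of foot, panel below 0.01 m/s and contact force between the fingers and foot below 0.1 N and contact force between the fingers and panel below 0.1 N); the robot touches nothing.
It fails at once if the wider panel or another bystander is moved by more than 30 mm (distance of any of wide_panel, round_stand, tape_measure, trinket_box from where it was at the start of the episode above 0.03 m).
It also fails if it takes over 54 s, if anything falls off the work surface, if the arm or the gripper's body presses on something with over 40 N, if the wrist force passes 120 N, or if a joint passes its speed limit or range.

## Robot

A 6-joint arm with a two-finger parallel gripper is mounted at the origin on the work surface. World frame = base frame: x ahead of the robot, y to its left, z up, the work surface at z = 0. Lengths are in m, angles in rad, forces in N, time in s.
With the tool pointing down it reaches from about 0.35 to 0.975 m from the base axis. Payload 4.9 kg.
Tool frame: the origin (TCP) lies between the finger pads; the fingertips stand 14 mm ahead of it and the grasp point (between the pads) lies 5 mm behind it (manip.finger_overhang is the distance from the TCP to the fingertips, in m); z points along the fingers, y is the line along which they close (so a half turn about z gives the same grasp; the last joint's range is limited). The gripper opens to 85 mm and grips with 20 to 120 N. Pads are 22 mm wide; open, the fingers measure 114 mm over their backs; the gripper's body (76 mm by 85 mm) begins 54 mm behind the grasp point. The pads swing forward as they close: fully open they stand 13 mm farther back than shut.
Start: joints at [-1.27, 0.053, 1.613, -0, 1.476, -0.119], TCP at [0.255, -0.571, 0.245] pointing down, gripper open.
Joint ranges: [-3.01, 3.01], [-1.01, 2.22], [0.06, 2.58], [-1.02, 4.17], [0.09, 2.62], [-3.14, 3.14]. Speed limits (rad/s): [2.57, 2.57, 3.14, 3.14, 3.14, 3.14].

## Interface

Orientations are given as a unit quaternion [w, x, y, z].
In Python, from plant import manip, grab_frame gives the robot as it stands.
- The arm moves only by the tool servo_tool, never from a script. Its argument "deltas" is a list that holds one entry, the list of rows, each a list of 5 numbers: the opening in per cent of the stroke, from 0 (shut) to 100 (fully open), then the shift along the world's x, y, z in m, then the turn about the world's z in degrees. A call has exactly 8 rows; each row shifts and turns the commanded pose from where the row before left it; what a row does not reach is not made up. A row lasts 1/10 s, in which the tool goes at most 50 mm and 8.59 degrees, less where a joint would pass 70% of its speed; a pose out of reach is approached as far as the arm can. A call is refused whole if a number of a shift passes 0.05 or a number of a turn 8.59, either way. A call with a gripper value outside its range is refused whole. The fingers move at their own pace and stop on an object; the grip force is fixed at half the most. Time passes only in rows, so rows that do not move let the fingers close, or fill a call up. It gives the time, the measured TCP pose, the force, the opening and the grip force at its end, in the units of the state.
- manip.state(): the state, without advancing time (a new reading comes with each control period).
- grab_frame(name): name is "scene" or "side" or "wrist"; returns a dict with "pixels" (400x640x3 uint8, red, green, blue), "z_map" (400x640 float32, m along the optical axis (not along the pixel's ray), 0 where there is no reading), "fx", "fy", "cx", "cy" (pixels), "dist" ([k1, k2, p1, p2, k3] as OpenCV has them; the pictures are not rectified), "rvec" (rotation vector, rad) and "tvec" (3), from world to camera coordinates, as OpenCV has them; the wrist camera has in their place "T_tool_cam" (4x4, takes a point from camera to tool coordinates, whose origin is the TCP and whose axes are the flange's). Camera axes: x right, y down, z forward; pixel columns grow to the right and rows downward; lengths in m; the calibration is good to about 2 mm. A picture is of the moment at which its call begins: read the wrist's pose just before it.
- manip.job_done(): hands the job in; it is judged then, once.
The state is a dict: "time": time; "joint_pos": joint angles; "joint_vel": joint speeds; "joint_efforts": joint torques, N m; "tool_pos": TCP position; "tool_rot": TCP orientation; "contact_force": force on the tool from outside, world axes, zero at the start; "ft_torque": the same for the moment, N m; "gripper_width": opening from 0.0 (shut) to 1.0 (fully open); "grasp_force": force on a finger pad.
Only numpy, scipy, OpenCV 4.12 (cv2) and the standard library are available. Lean on these libraries where they do the work, as an engineer would, in place of code of your own. Each camera call takes 0.05 s, during which the arm holds its last target. There are 200 camera calls.

## Working session

There is one attempt and no reset: what is moved stays moved. The work goes in short steps, Python scripts to look and compute and a tool call to move; the robot and the scene stay as the last step left them, time stands still between calls to the robot, and variables do not carry over. Pictures are saved under pics/ and viewed, at most 10 in all, crops included, and the job is handed in when it is done.

Besides the shell and the picture viewer there is one more tool, called after "Emit:" as name([rows], argument=value, ...), one row to a line, values as JSON. servo_tool: Moves the arm, as the interface text tells. Its arguments: {"type":"object","properties":{"deltas":{"type":"array"}},"required":["deltas"]}

```bash
mkdir -p pics; ls
cat > h.py <<'E'
import numpy as np,cv2
from plant import manip, grab_frame
from scipy.spatial.transform import Rotation as R
def cloud(f,st=None):
    h,w=f["z_map"].shape
    K=np.array([[f["fx"],0,f["cx"]],[0,f["fy"],f["cy"]],[0,0,1]])
    u,v=np.meshgrid(np.arange(w),np.arange(h))
    p=cv2.undistortPoints(np.stack([u,v],-1).reshape(-1,1,2).astype(np.float64),K,np.array(f["dist"],float)).reshape(h,w,2)
    z=f["z_map"].astype(float)
    c=np.dstack([p[...,0]*z,p[...,1]*z,z])
    if "rvec" in f:
        r=cv2.Rodrigues(np.array(f["rvec"],float))[0]
        P=(c-np.array(f["tvec"]).reshape(3))@r
    else:
        T=np.array(f["T_tool_cam"]); c=c@T[:3,:3].T+T[:3,3]
        q=st["tool_rot"]; P=c@R.from_quat([q[1],q[2],q[3],q[0]]).as_matrix().T+np.array(st["tool_pos"])
    P[z==0]=np.nan
    return P
E
python3 - <<'E'
from h import *
st=manip.state();print(st)
for n in("scene","side","wrist"):
    f=grab_frame(n);cv2.imwrite(f"pics/{n}0.png",f["pixels"][...,::-1])
    np.savez(f"{n}0.npz",P=cloud(f,st),pix=f["pixels"])
E
```

```text
pics
{'time': 0.0, 'joint_pos': array([-1.26997864e+00,  5.33329250e-02,  1.61432422e+00, -4.99204619e-05,
        1.47599978e+00, -1.18972320e-01]), 'joint_vel': array([ 0.00041651,  0.0007998 , -0.00022419,  0.00080606, -0.00015797,
        0.00067782]), 'joint_efforts': array([ 2.95186073e-04, -3.93679619e+01, -3.70179963e+01, -1.94142258e-04,
        6.88185770e-03, -1.76167509e-05]), 'tool_pos': array([ 0.25455284, -0.57014679,  0.24405978]), 'tool_rot': array([-1.02561749e-03,  9.78051779e-01,  2.08359431e-01, -1.18458479e-04]), 'contact_force': array([ 0.36782225,  0.36783209, -0.53381426]), 'ft_torque': array([-0.03395496, -0.081293  , -0.01101448]), 'grasp_force': 0.0, 'gripper_width': 1.0022858590464818}
```

View pics/scene0.png

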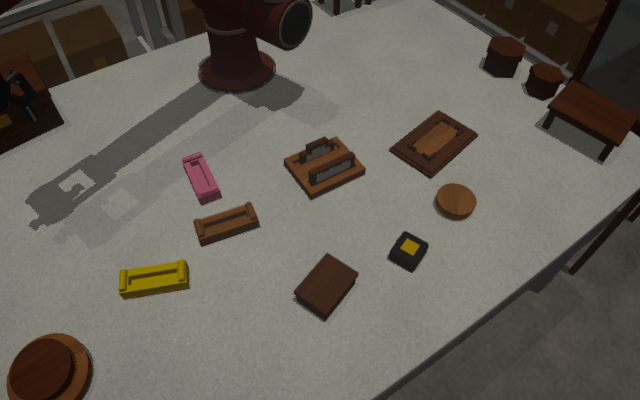

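View pics/side0.png

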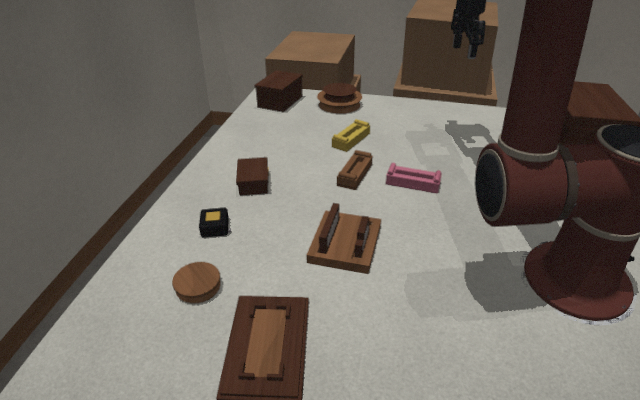

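Panels in the scene view: the step-topped one is at about (317,150) and the wide one at (332,170). The foot could be brown (226,222), pink (201,177) or yellow (153,278). I choose the brown one. The plinth is at (433,142). I'll check these in one crop and measure.

Run:
```python
from h import *
d=np.load("scene0.npz");im=d["pix"]
c=im[120:255,180:380,::-1]
cv2.imwrite("pics/crop1.png",cv2.convertScaleAbs(cv2.resize(c,None,fx=4,fy=4,interpolation=cv2.INTER_CUBIC)[:, :800],alpha=1.6))
for n,boxes in(("scene",{"rack":(275,130,375,200),"foot":(188,198,264,246),"plinth":(385,108,482,178)}),("side",{"rack":(302,200,386,272),"foot":(334,148,376,190),"plinth":(215,290,312,400)})):
    P=np.load(n+"0.npz")["P"]
    for k,(a,b,c,e) in boxes.items():
        q=P[b:e,a:c].reshape(-1,3);q=q[np.isfinite(q[:,0])]
        h=np.histogram(q[:,2],np.arange(-.006,.075,.003));print(n,k,h[0])
        bands={"rack":[(.016,.028),(.045,.054),(.056,.066)],"foot":[(.022,.032),(.02,.045),(.034,.045)],"plinth":[(.01,.03),(.01,.021),(.022,.032)]}[k]
        for lo,hi in bands:
            s=q[(q[:,2]>lo)&(q[:,2]<hi)]
            if len(s)<5: continue
            r=cv2.minAreaRect((s[:,:2]*1000).astype(np.float32));print("  ",lo,hi,len(s),np.round(r[0],1),np.round(r[1],1),round(r[2],1),np.round(np.median(s,0),4))
```

```text
scene rack [ 119 2064 1728  118   69   91   88  105  512  851  131   72   73   70
   58   77  113   76   68   57  127  190   96   18    0    0]
   0.016 0.028 1600 [474.7  -9. ] [150.7 128.7] 88.2 [ 0.4733 -0.024   0.0216]
   0.045 0.054 201 [475.7 -10.4] [116.3  85.2] 87.6 [ 0.5141 -0.0161  0.0492]
   0.056 0.066 368 [474.3 -12.7] [ 87.4 114.7] 0.1 [ 0.5048 -0.01    0.0586]
scene foot [  30  796 1033  142   66  121  166  109   86  103  187  465  109   77
  121   27    0    0    0    0    0    0    0    0    0    0]
   0.022 0.032 820 [ 472.1 -271. ] [129.9 108.3] 79.3 [ 0.5051 -0.2796  0.0279]
   0.02 0.045 1119 [ 471.7 -271. ] [129.9 109.1] 79.3 [ 0.504  -0.2803  0.0284]
   0.034 0.045 212 [ 499.3 -276.6] [126.2  46. ] 79.5 [ 0.4997 -0.3255  0.0369]
scene plinth [  89 1704 1771  172  153  236  537 1568  346   59  119   19    0    0
    0    0    0    0    0    0    0    0    0    0    0    0]
   0.01 0.03 2794 [554.4 272.2] [131.3 208.7] 12.0 [0.5581 0.2648 0.0163]
   0.01 0.021 2597 [554.4 272.2] [131.3 208.7] 12.0 [0.5583 0.2654 0.0161]
   0.022 0.032 173 [552.4 275. ] [ 71.  152
[... 427 characters left out ...]
 44  59  81  58  45  45  55 204 126  42  66  35   1   0   0
   0   0   0   0   0   0   0   0]
   0.022 0.032 396 [ 497.8 -271.7] [130.5  51.9] 80.1 [ 0.4964 -0.272   0.0265]
   0.02 0.045 545 [ 497.6 -272.3] [131.9  52. ] 80.1 [ 0.4963 -0.2699  0.027 ]
   0.034 0.045 83 [ 498.8 -274. ] [128.6  43.6] 81.4 [ 0.4961 -0.2218  0.0357]
side plinth [ 197 1962  358   36  546  470 3683 2845   99  165  248   10    0    0
    0    0    0    0    0    0    0    0    0    0    0    0]
   0.01 0.03 7277 [551.9 279.2] [128.  206.3] 11.0 [0.5488 0.2924 0.0149]
   0.01 0.021 6854 [551.9 279.2] [128.  206.3] 11.0 [0.5485 0.2915 0.0148]
   0.022 0.032 396 [552.3 276.6] [ 69.1 151.2] 11.3 [0.5536 0.3308 0.0245]
```

View pics/crop1.png

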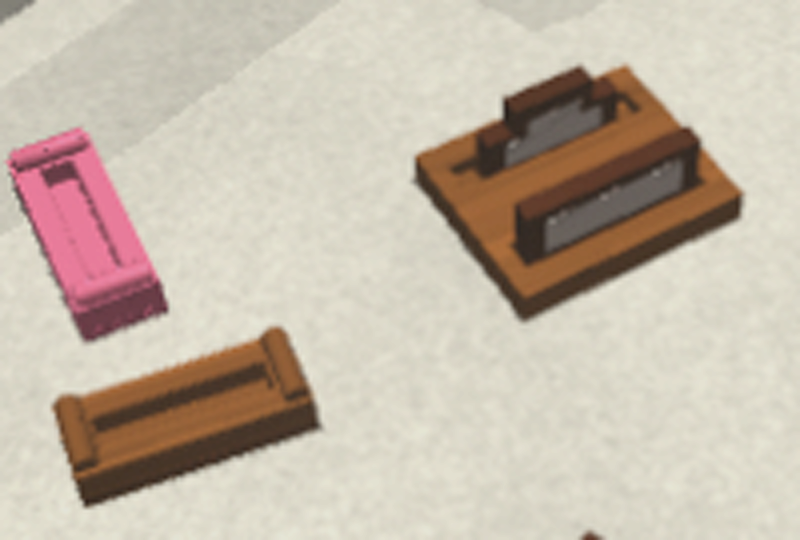

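The crop shows the step-topped panel at crop (548,120), in the robot-side slot. The straight wide panel is at (605,195), and the brown slotted foot is at (190,415). All three match the description. I'll move over the foot first for a wrist view.

Emit:
servo_tool([
  [[50,0.03,0.038,0,8],[50,0.03,0.038,0,8],[50,0.03,0.038,0,8],[50,0.03,0.038,0,8],[50,0.03,0.038,0,8],[50,0.03,0.038,0,8],[50,0.03,0.038,0,8],[50,0,0,0,8]],
])

```text
time: 0.95
tool_pos: [0.4673, -0.3002, 0.245]
tool_rot: [-0.0, 0.715, 0.699, 0.001]
contact_force: [-0.2, -1.4, -0.3]
gripper_width: 0.494
grasp_force: 0.0
```

```bash
cat >> h.py <<'E'
def look(name):
    st=manip.state();f=grab_frame("wrist");cv2.imwrite(f"pics/{name}.png",f["pixels"][...,::-1])
    P=cloud(f,st);np.savez(name+".npz",P=P,pix=f["pixels"]);m=R.from_quat(np.roll(st["tool_rot"],-1)).as_matrix()
    print("t",st["time"],"tcp",np.round(st["tool_pos"],4),"toolx yaw",round(float(np.degrees(np.arctan2(m[1,0],m[0,0]))),2),"w",st["gripper_width"],"jv",np.abs(st["joint_vel"]).max().round(3))
    return P
def rect(P,lo,hi,c=None,rad=.09):
    s=P.reshape(-1,3);s=s[np.isfinite(s[:,0])];s=s[(s[:,2]>lo)&(s[:,2]<hi)]
    if c is not None: s=s[np.hypot(*(s[:,:2]-c).T)<rad]
    if len(s)<5: return print(lo,hi,"none")
    r=cv2.minAreaRect((s[:,:2]*1000).astype(np.float32));print(lo,hi,len(s),np.round(r[0],1),np.round(r[1],1),round(r[2],2),"zmed",np.median(s[:,2]).round(4))
E
python3 - <<'E'
from h import *
P=look("w1")
for lo,hi in((.022,.045),(.024,.032),(.033,.045)): rect(P,lo,hi,(.498,-.273),.085)
E
```

```text
t 0.95 tcp [ 0.4673 -0.3002  0.245 ] toolx yaw 88.77 w 0.4935289735903702 jv 1.429
0.022 0.045 3199 [ 467.8 -269.6] [130.2 109.4] 79.49 zmed 0.0278
0.024 0.032 2365 [ 467.8 -269.6] [130.2 109.4] 79.49 zmed 0.0275
0.033 0.045 770 [ 496.9 -274.9] [126.7  44. ] 79.68 zmed 0.0364
```

View pics/w1.png

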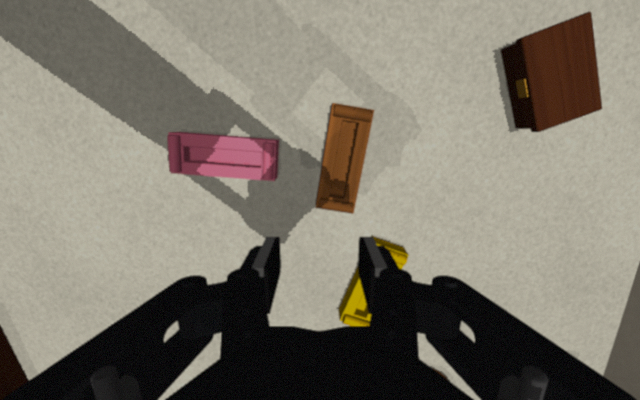

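The wrist view shows the brown foot at (344,158), with pink at (222,155) and yellow at (375,280). Next I'll look at the rack.

Emit:
servo_tool([
  [[50,-0.004,0.04,-0.01,0],[50,-0.004,0.04,-0.01,0],[50,-0.004,0.04,-0.01,0],[50,-0.004,0.04,-0.01,0],[50,-0.004,0.04,-0.01,0],[50,-0.004,0.03,-0.01,0],[50,0,0,0,0],[50,0,0,0,0]],
])

```text
time: 1.8
tool_pos: [0.4405, -0.0749, 0.1851]
tool_rot: [0.0, 0.719, 0.695, -0.0]
contact_force: [0.7, -0.8, 0.4]
gripper_width: 0.5
grasp_force: 0.0
```

Run:
```python
from h import *
P=look("w2");c=(.472,-.009)
rect(P,.017,.027,c,.12)
c=(.438,-.008)
for lo,hi in((.03,.07),(.03,.042),(.05,.07),(.058,.07)): rect(P,lo,hi,c,.048)
rect(P,.03,.07,(.508,-.01),.065)
s=P.reshape(-1,3);s=s[np.isfinite(s[:,0])&(np.abs(s[:,0]-.438)<.03)&(np.abs(s[:,1]+.01)<.08)]
print(np.histogram(s[:,2],np.arange(0,.075,.004)))
```

```text
t 1.8 tcp [ 0.4405 -0.0749  0.1851] toolx yaw 88.0 w 0.49960681352205555 jv 0.03
0.017 0.027 13881 [472.2  -6.7] [150.9 126.6] 87.68 zmed 0.0215
0.03 0.07 1591 [436.5  -4.4] [88.7 13.7] 88.05 zmed 0.061
0.03 0.042 8 [438.5  -3.8] [84.3  8.9] 88.95 zmed 0.0418
0.05 0.07 1055 [436.5  -4. ] [53.6 13.7] 88.05 zmed 0.0615
0.058 0.07 1055 [436.5  -4. ] [53.6 13.7] 88.05 zmed 0.0615
0.03 0.07 3050 [478.8  -8.3] [116.4  71.2] 88.3 zmed 0.0571
(array([  48,    0,  489,  175,  276, 6504,    1,    0,    0,    0,  427,
        127,    0,    0,   20, 1035,    0,    0]), array([0.   , 0.004, 0.008, 0.012, 0.016, 0.02 , 0.024, 0.028, 0.032,
       0.036, 0.04 , 0.044, 0.048, 0.052, 0.056, 0.06 , 0.064, 0.068,
       0.072]))
```

View pics/w2.png

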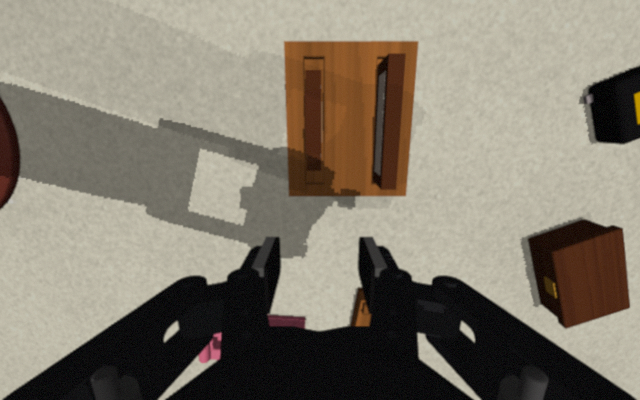

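The rack is squarely in view. The stepped panel is at (313,115) and the wide one at (390,120). The panel centre is (0.4365,-0.004) and already parallel to the tool, so I'll descend and grip.

Emit:
servo_tool([
  [[50,-0.002,0.035,-0.01,0],[50,-0.002,0.036,-0.02,0],[50,0,0,-0.03,0],[50,0,0,-0.03,0],[50,0,0,-0.025,0],[50,0,0,-0.015,0],[50,0,0,-0.009,0],[50,0,0,0,0]],
])

```text
time: 2.65
tool_pos: [0.4364, -0.0046, 0.0455]
tool_rot: [-0.001, 0.72, 0.694, -0.001]
contact_force: [-0.4, 0.4, 0.1]
gripper_width: 0.503
grasp_force: 0.0
```

Emit:
servo_tool([
  [[0,0,0,0,0],[0,0,0,0,0],[0,0,0,0,0],[0,0,0,0,0],[0,0,0,0,0],[0,0,0,0,0],[0,0,0,0,0],[0,0,0,0,0]],
])

```text
time: 3.45
tool_pos: [0.438, -0.0041, 0.0478]
tool_rot: [0.001, 0.719, 0.695, 0.001]
contact_force: [-0.6, -0.7, 6.2]
gripper_width: 0.156
grasp_force: 59.2
```

Emit:
servo_tool([
  [[0,0,0,0.01,0],[0,0,0,0.02,0],[0,0,0,0.03,0],[0,0,0,0.04,0],[0,0,0,0.03,0],[0,0.01,-0.04,0.01,-1],[0,0.01,-0.04,0,-1],[0,0.01,-0.05,0,-1]],
])

```text
time: 4.25
tool_pos: [0.4668, -0.1332, 0.1872]
tool_rot: [0.0, 0.736, 0.677, 0.001]
contact_force: [0.5, 0.9, -1.8]
gripper_width: 0.151
grasp_force: 60.0
```

Emit:
servo_tool([
  [[0,0.01,-0.05,0,-1],[0,0.01,-0.05,0,-1],[0,0.005,-0.05,0,-1],[0,0.005,-0.04,0,-1],[0,0,-0.03,0,-1],[0,0,0,0,0],[0,0,0,0,0],[0,0,0,0,0]],
])

```text
time: 5.05
tool_pos: [0.4959, -0.3493, 0.1859]
tool_rot: [-0.001, 0.765, 0.643, 0.0]
contact_force: [0.4, 0.5, -1.3]
gripper_width: 0.152
grasp_force: 59.9
```

Run:
```python
from h import *
P=look("w3")
m=(.4975,-.274)
for lo,hi in((.022,.045),(.024,.032),(.033,.045)): rect(P,lo,hi,m,.072)
d=np.array([np.sin(np.radians(10.2)),np.cos(np.radians(10.2))])
s=P.reshape(-1,3);s=s[np.isfinite(s[:,0])];r=s[:,:2]-m;u=r@d;v=r@np.array([d[1],-d[0]])
k=(abs(u)<.075)&(abs(v)<.035)
for lo,hi in((.02,.045),(.024,.031),(.033,.045)): rect(s[k],lo,hi)
k=(abs(u)<.052)&(abs(v)<.02);rect(s[k],-.01,.019)
```

```text
t 5.05 tcp [ 0.4959 -0.3493  0.1859] toolx yaw 80.1 w 0.15208749053102938 jv 0.009
0.022 0.045 4634 [ 497.1 -274.5] [130.8  50. ] 79.46 zmed 0.0277
0.024 0.032 3630 [ 497.1 -274.5] [130.8  50. ] 79.46 zmed 0.0275
0.033 0.045 951 [ 496.9 -275. ] [127.2  42.8] 79.32 zmed 0.0364
0.02 0.045 4667 [ 497.1 -274.5] [130.8  50. ] 79.46 zmed 0.0277
0.024 0.031 3594 [ 497.1 -274.5] [130.8  50. ] 79.46 zmed 0.0275
0.033 0.045 951 [ 496.9 -275. ] [127.2  42.8] 79.32 zmed 0.0364
-0.01 0.019 1820 [ 495.1 -274.5] [95.9 21.9] 79.98 zmed 0.0116
```

View pics/w3.png

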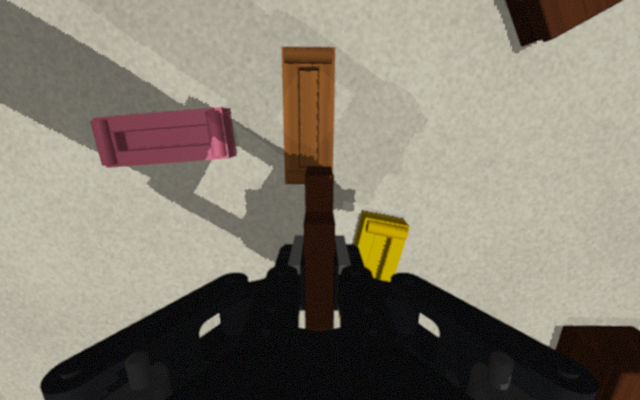

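The foot is at (309,115), with the gripped panel at (318,250) parallel to it. I'll measure the panel in the hand with the same camera.

Run:
```python
from h import *
P=np.load("w3.npz")["P"];t=np.array([.4959,-.3493,.1859]);a=np.radians(80.1)
s=P.reshape(-1,3);s=s[np.isfinite(s[:,0])]-t
u=s[:,:2]@[np.cos(a),np.sin(a)];v=s[:,:2]@[np.sin(a),-np.cos(a)]
k=(abs(v)<.014)&(u>-.06)&(u<.07)&(s[:,2]>-.05)&(s[:,2]<.03);u,v,z=u[k],v[k],s[k][:,2]
print(np.histogram(z,np.arange(-.05,.031,.004)))
for lo,hi in((-.012,.002),(.008,.022)):
    q=(z>lo)&(z<hi); 
    if q.sum()<5: continue
    print(lo,q.sum(),"u",u[q].min(),u[q].max(),"z",np.median(z[q]))
    for x in np.arange(-.05,.05,.01):
        w=q&(u>x)&(u<x+.01)
        if w.sum()>5:print("  u",round(x,2),"v",np.round(np.percentile(v[w],[1,99]),4),w.sum(),"z",np.median(z[w]).round(4))
```

```text
(array([   0,    0,    0,    0,   23,   27,   33,   34,   34,   34,  102,
       1172,  150,  162,  185, 2709,  750,  262,  450,  168]), array([-0.05 , -0.046, -0.042, -0.038, -0.034, -0.03 , -0.026, -0.022,
       -0.018, -0.014, -0.01 , -0.006, -0.002,  0.002,  0.006,  0.01 ,
        0.014,  0.018,  0.022,  0.026,  0.03 ]))
-0.012 1448 u -0.04402792055284382 0.04500464550638929 z -0.004303949642183766
  u -0.05 v [-0.0055  0.0038] 26 z -0.0047
  u 0.0 v [0.0132 0.0139] 14 z -0.002
  u 0.01 v [-0.0139  0.0121] 188 z -0.0035
  u 0.02 v [-0.0076  0.0058] 297 z -0.0039
  u 0.03 v [-0.0079  0.0058] 564 z -0.0043
  u 0.04 v [-0.0078  0.0057] 359 z -0.0045
0.008 3813 u -0.027775785658766046 0.027159867936903517 z 0.013562059437388585
  u -0.03 v [-0.0078  0.0062] 377 z 0.0134
  u -0.02 v [-0.0077  0.0061] 526 z 0.0135
  u -0.01 v [-0.0084  0.0069] 615 z 0.0135
  u 0.0 v [-0.0084  0.0136] 658 z 0.0136
  u 0.01 v [-0.0135  0.0119] 1048 z 0.0138
  u 0.02 v [-0.0076  0.006 ] 589 z 0.0134
```

Emit:
servo_tool([
  [[0,0.002,0.03,-0.02,-0.6],[0,0,0.03,-0.02,0],[0,0,0.014,-0.02,0],[0,0,0,-0.02,0],[0,0,0,-0.015,0],[0,0,0,-0.01,0],[0,0,0,0,0],[0,0,0,0,0]],
])

```text
time: 5.9
tool_pos: [0.4985, -0.2769, 0.0819]
tool_rot: [0.0, 0.769, 0.639, 0.0]
contact_force: [0.3, -0.8, -0.8]
gripper_width: 0.153
grasp_force: 59.9
```

Run:
```python
from h import *
P=look("w4")
```

```text
t 5.9 tcp [ 0.4985 -0.2769  0.0819] toolx yaw 79.44 w 0.15331744560402036 jv 0.016
```

Emit:
servo_tool([
  [[0,-0.0006,0.002,0,0],[0,0,0,-0.008,0],[0,0,0,-0.008,0],[0,0,0,-0.008,0],[0,0,0,-0.005,0],[0,0,0,-0.003,0],[0,0,0,0,0],[0,0,0,0,0]],
])

```text
time: 6.75
tool_pos: [0.4976, -0.2747, 0.0494]
tool_rot: [0.0, 0.769, 0.639, 0.0]
contact_force: [0.1, -1.0, -1.9]
gripper_width: 0.154
grasp_force: 59.9
```

The panel is about 1 mm above the slot floor with no contact force. I'll release it and back off straight up.

Emit:
servo_tool([
  [[0,0,0,-0.0007,0],[0,0,0,0,0],[45,0,0,0,0],[45,0,0,0,0],[45,0,0,0,0],[45,0,0,0,0],[45,0,0,0,0],[45,0,0,0,0]],
])

```text
time: 7.55
tool_pos: [0.4975, -0.2746, 0.0486]
tool_rot: [0.0, 0.769, 0.639, -0.0]
contact_force: [-0.4, 0.0, 0.3]
gripper_width: 0.45
grasp_force: 0.0
```

Emit:
servo_tool([
  [[45,0,0,0.01,0],[45,0,0,0.02,0],[45,0,0,0.03,0],[90,0,0,0.03,0],[100,0,-0.03,0.02,0],[100,0,-0.03,0.01,0],[100,0,0,0,0],[100,0,0,0,0]],
])

```text
time: 8.35
tool_pos: [0.4975, -0.3349, 0.1693]
tool_rot: [0.0, 0.769, 0.639, 0.0]
contact_force: [-1.0, 1.2, -1.7]
gripper_width: 1.0
grasp_force: 0.0
```

```bash
cat > chk.py <<'E'
import sys
from h import *
def meas(n,m,yaw,zb=0):
    P=look(n);s=P.reshape(-1,3);s=s[np.isfinite(s[:,0])]
    a=np.radians(yaw);d=np.array([-np.sin(a),np.cos(a)]);e=np.array([d[1],-d[0]])
    r=s[:,:2]-m;u=r@d;v=r@e
    rect(s[(abs(u)<.075)&(abs(v)<.035)],zb+.022,zb+.04)
    print("panel");q=s[(abs(u)<.06)&(abs(v)<.02)];rect(q,zb+.042,zb+.047);rect(q,zb+.055,zb+.07)
if __name__=="__main__": meas(sys.argv[1],(float(sys.argv[2]),float(sys.argv[3])),float(sys.argv[4]),float(sys.argv[5]))
E
python3 chk.py w5 .4971 -.2745 -10.5 0
```

```text
t 8.35 tcp [ 0.4975 -0.3349  0.1693] toolx yaw 79.39 w 1.000272350376454 jv 0.04
0.022 0.04 5495 [ 496.9 -274.8] [131.1  50.1] 79.53 zmed 0.0278
panel
0.042 0.047 574 [ 496.9 -274.6] [89.9 13.8] 79.14 zmed 0.0435
0.055 0.07 1160 [ 496.8 -274.8] [53.9 14. ] 79.44 zmed 0.0614
```

View pics/w5.png

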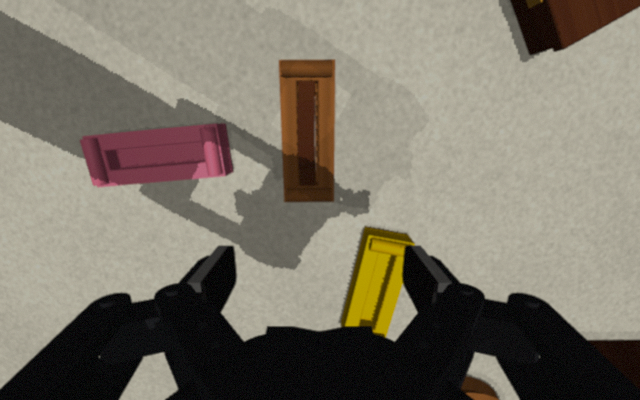

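The panel is home in the slot: its top is at 61.4 mm, it is centred within 0.3 mm, and in the picture it sits at (307,130). Now I'll take the foot across its width.

Emit:
servo_tool([
  [[100,0,0.03,-0.01,0],[100,0,0.03,-0.02,0],[100,0,0,-0.03,0],[100,0,0,-0.03,0],[100,0,0,-0.025,0],[100,0,0,-0.02,0],[100,0,0,-0.014,0],[100,0,0,0,0]],
])

```text
time: 9.2
tool_pos: [0.4956, -0.2724, 0.0167]
tool_rot: [-0.003, 0.769, 0.639, -0.001]
contact_force: [0.7, 0.0, 0.4]
gripper_width: 1.002
grasp_force: 0.0
```

Emit:
servo_tool([
  [[50,0,0,0,0],[50,0,0,0,0],[40,0,0,0,0],[20,0,0,0,0],[20,0,0,0,0],[0,0,0,0,0],[0,0,0,0,0],[0,0,0,0,0]],
])

```text
time: 10.0
tool_pos: [0.4986, -0.2754, 0.0215]
tool_rot: [0.001, 0.769, 0.639, 0.0]
contact_force: [-0.1, -0.3, 5.3]
gripper_width: 0.565
grasp_force: 66.3
```

Emit:
servo_tool([
  [[0,0,0,0.005,0],[0,0,0,0.01,0],[0,0,0,0.02,0],[0,0,0,0.025,0],[0,0,0,0.025,0],[0,0,0,0.025,0],[0,0,0,0.025,0],[0,0,0.01,0.015,0]],
])

```text
time: 10.8
tool_pos: [0.4979, -0.2653, 0.172]
tool_rot: [0.001, 0.77, 0.639, 0.0]
contact_force: [-0.1, 0.4, -4.0]
gripper_width: 0.57
grasp_force: 65.4
```

Emit:
servo_tool([
  [[0,0.002,0.02,0,1],[0,0.003,0.03,0,2],[0,0.003,0.035,0,2],[0,0.003,0.035,0,2],[0,0.003,0.035,0,2],[0,0.003,0.035,0,2],[0,0.003,0.035,0,2],[0,0.003,0.035,0,2]],
])

```text
time: 11.6
tool_pos: [0.5194, -0.0024, 0.1689]
tool_rot: [-0.001, 0.679, 0.735, -0.0]
contact_force: [-1.1, -0.1, -3.3]
gripper_width: 0.571
grasp_force: 65.3
```

Emit:
servo_tool([
  [[0,0.003,0.035,0,2],[0,0.003,0.035,0,2],[0,0.003,0.035,0,2],[0,0.003,0.03,0,1],[0,0.003,0.025,0,0],[0,0.003,0.01,0,0],[0,0,0,0,0],[0,0,0,0,0]],
])

```text
time: 12.4
tool_pos: [0.538, 0.1649, 0.1691]
tool_rot: [-0.0, 0.633, 0.774, -0.001]
contact_force: [-0.1, -1.0, -4.1]
gripper_width: 0.57
grasp_force: 65.3
```

Run:
```python
from h import *
P=look("w6");c=(.553,.276)
rect(P,.01,.03,c,.13);rect(P,.022,.032,c,.09)
st=manip.state();q=P-np.array(st["tool_pos"])
rect(q,.034,.05,(0,0),.05);rect(q,.002,.026,(0,0),.075)
```

```text
t 12.4 tcp [0.538  0.1649 0.1691] toolx yaw 101.45 w 0.5703634818071088 jv 0.019
0.01 0.03 19045 [554.8 260.5] [128.6 173.7] 10.84 zmed 0.0156
0.022 0.032 608 [553.6 272.5] [ 68.6 138.1] 11.6 zmed 0.0255
0.034 0.05 9541 [-1.6  7.9] [99.9 39.4] 11.8 zmed 0.0406
0.002 0.026 18584 [-3.4 15.6] [75.7 98.6] 11.42 zmed 0.0063
```

View pics/w6.png

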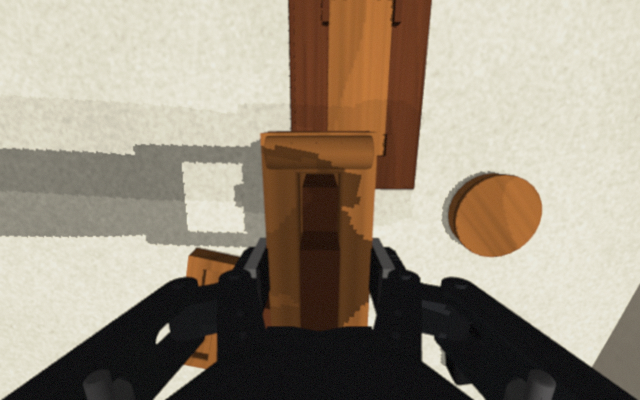

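The held foot and panel are at (318,230) and still seated. They hide the near end of the plinth (360,90), so I'll shift sideways and up for a clear view.

Emit:
servo_tool([
  [[0,-0.01,0,0.01,0],[0,-0.025,0.005,0.02,0],[0,-0.03,0.01,0.02,0],[0,-0.03,0.01,0.01,0],[0,-0.02,0.005,0,0],[0,-0.005,0,0,0],[0,0,0,0,0],[0,0,0,0,0]],
])

```text
time: 13.25
tool_pos: [0.419, 0.1947, 0.2294]
tool_rot: [0.0, 0.634, 0.774, -0.0]
contact_force: [0.7, 0.4, -4.8]
gripper_width: 0.57
grasp_force: 65.4
```

Run:
```python
from h import *
P=look("w7");c=(.553,.276)
rect(P,.01,.03,c,.13)
s=P.reshape(-1,3);s=s[np.isfinite(s[:,0])];a=np.radians(11.5)
r=s[:,:2]-c;u=r@[np.cos(a),np.sin(a)];v=r@[-np.sin(a),np.cos(a)]
s=s[(abs(u)<.045)&(abs(v)<.085)];rect(s,.0225,.032);rect(s,.024,.032)
st=manip.state();t=st["tool_pos"];a=np.radians(101.45)
q=P.reshape(-1,3);q=q[np.isfinite(q[:,0])]-t
u=q[:,:2]@[np.cos(a),np.sin(a)];v=q[:,:2]@[np.sin(a),-np.cos(a)]
for lo,hi in((-.01,.03),(.03,.05)):
  k=(q[:,2]>lo)&(q[:,2]<hi)&(u>.02)&(u<.08)&(abs(v)<.035)
  print(lo,k.sum(),"u max",np.percentile(u[k],99.7),np.round([np.percentile(v[k&(u>.045)],[.5,99.5]) if (k&(u>.045)).sum() else 0],4),np.median(q[k][:,2]))
```

```text
t 13.25 tcp [0.419  0.1947 0.2294] toolx yaw 101.38 w 0.570294801549992 jv 0.014
0.01 0.03 17309 [551.2 277.2] [128.8 208.3] 11.19 zmed 0.0157
0.0225 0.032 980 [552.  277.2] [ 70.  148.6] 11.3 zmed 0.0254
0.024 0.032 895 [551.8 277.1] [ 69.5 148.6] 11.3 zmed 0.0255
-0.01 11379 u max 0.06504548911436778 [[-0.0251  0.0241]] 0.0074529898427708186
0.03 1182 u max 0.02764126935448435 [0] 0.03957899161182865
```

View pics/w7.png

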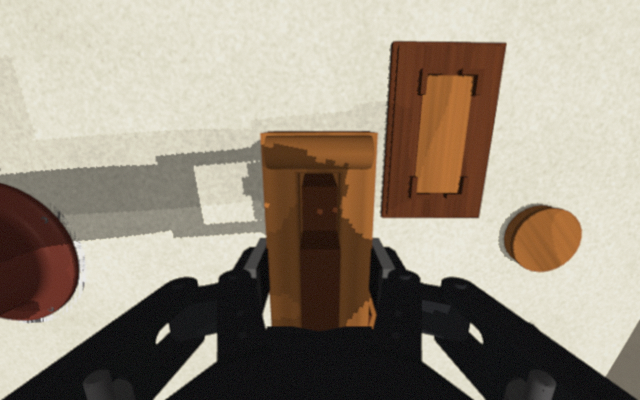

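The plinth room is clear at (447,133), centre (0.552,0.277), yaw 11.3°, and the foot is centred in the grip. I'll move over it.

Emit:
servo_tool([
  [[0,0.015,0.01,0,0],[0,0.03,0.018,0,0],[0,0.03,0.018,0,0],[0,0.03,0.018,-0.01,0],[0,0.02,0.013,-0.02,0],[0,0.0085,0.005,-0.03,0],[0,0,0,-0.03,0],[0,0,0,-0.02,0]],
])

```text
time: 14.1
tool_pos: [0.5518, 0.2766, 0.1157]
tool_rot: [-0.001, 0.633, 0.774, -0.002]
contact_force: [0.3, 0.4, -4.4]
gripper_width: 0.574
grasp_force: 65.4
```

Emit:
servo_tool([
  [[0,0,0,-0.02,0],[0,0,0,-0.015,0],[0,0,0,-0.01,0],[0,0,0,0,0],[0,0,0,0,0],[0,0,0,0,0],[0,0,0,0,0],[0,0,0,0,0]],
])

```text
time: 14.9
tool_pos: [0.5525, 0.2777, 0.0756]
tool_rot: [0.0, 0.633, 0.774, 0.001]
contact_force: [-0.4, 0.1, -3.1]
gripper_width: 0.569
grasp_force: 65.4
```

Run:
```python
from h import *
st=manip.state();print(st["tool_pos"]-np.array([.5525,.277,.038]),st["contact_force"]);m=R.from_quat(np.roll(st["tool_rot"],-1)).as_matrix();print(np.degrees(np.arctan2(m[1,0],m[0,0])),m[:,2])
```

```text
[1.88425533e-05 6.87055393e-04 3.76083998e-02] [-0.43042885  0.09757354 -3.13791848]
101.45695681864242 [ 1.54014850e-03  5.50295106e-04 -9.99998663e-01]
```

Within 1 mm of target, so I'll lower it and watch the force.

Emit:
servo_tool([
  [[0,0,-0.0005,-0.008,0],[0,0,0,-0.008,0],[0,0,0,-0.007,0],[0,0,0,-0.006,0],[0,0,0,-0.004,0],[0,0,0,-0.002,0],[0,0,0,0,0],[0,0,0,0,0]],
])

```text
time: 15.7
tool_pos: [0.5523, 0.277, 0.0399]
tool_rot: [0.0, 0.633, 0.774, 0.0]
contact_force: [-0.5, -0.6, -3.0]
gripper_width: 0.57
grasp_force: 65.4
```

Emit:
servo_tool([
  [[0,0,0,-0.0008,0],[0,0,0,0,0],[0,0,0,-0.0008,0],[0,0,0,0,0],[0,0,0,0,0],[0,0,0,0,0],[0,0,0,0,0],[0,0,0,0,0]],
])

```text
time: 16.5
tool_pos: [0.5521, 0.277, 0.0381]
tool_rot: [0.0, 0.633, 0.774, 0.0]
contact_force: [0.4, 0.2, -3.3]
gripper_width: 0.568
grasp_force: 65.4
```

Emit:
servo_tool([
  [[0,0,0,-0.0008,0],[0,0,0,0,0],[0,0,0,-0.0005,0],[0,0,0,0,0],[0,0,0,0,0],[0,0,0,0,0],[0,0,0,0,0],[0,0,0,0,0]],
])

```text
time: 17.3
tool_pos: [0.5522, 0.277, 0.0375]
tool_rot: [0.0, 0.633, 0.774, 0.0]
contact_force: [-3.8, -1.6, 5.1]
gripper_width: 0.573
grasp_force: 66.5
```

It has touched down, so I'll open and withdraw straight up.

Emit:
servo_tool([
  [[62,0,0,0,0],[70,0,0,0,0],[85,0,0,0,0],[100,0,0,0,0],[100,0,0,0,0],[100,0,0,0,0],[100,0,0,0,0],[100,0,0,0,0]],
])

```text
time: 18.1
tool_pos: [0.552, 0.277, 0.0367]
tool_rot: [-0.0, 0.633, 0.774, 0.0]
contact_force: [0.7, -0.7, 0.1]
gripper_width: 0.999
grasp_force: 0.0
```

Emit:
servo_tool([
  [[100,0,0,0.01,0],[100,0,0,0.02,0],[100,0,0,0.03,0],[100,0,0,0.03,0],[100,0.01,-0.03,0.03,0],[100,0.01,-0.04,0.02,0],[100,0,0,0,0],[100,0,0,0,0]],
])

```text
time: 18.9
tool_pos: [0.5726, 0.2065, 0.1781]
tool_rot: [0.0, 0.634, 0.774, 0.001]
contact_force: [0.1, -0.0, -0.3]
gripper_width: 1.0
grasp_force: 0.0
```

```bash
python3 chk.py w8 .552 .277 11.3 .016
python3 - <<'E'
from h import *
P=np.load("w8.npz")["P"];c=(.552,.277);rect(P,.01,.021,c,.13)
E
```

```text
t 18.9 tcp [0.5726 0.2065 0.1781] toolx yaw 101.35 w 1.0001879417131412 jv 0.031
0.038 0.056 6033 [551.6 277.5] [ 50.3 130. ] 11.27 zmed 0.0438
panel
0.058 0.063 628 [550.9 276.8] [13.3 90.3] 11.3 zmed 0.0595
0.07100000000000001 0.08600000000000001 1284 [550.6 276.7] [13.9 53.7] 11.31 zmed 0.0775
0.01 0.021 15622 [552.2 277.4] [128.1 208. ] 11.35 zmed 0.0154
```

View pics/w8.png

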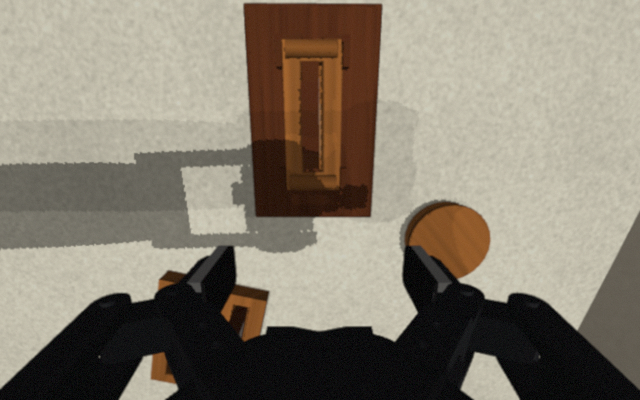

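The foot at (312,112) sits between the cleats, flat, and within 1 mm of centre. The panel is fully home: its top is at 77.5 mm against 78 nominal. Nothing is touched, so I'm handing in.

```bash
python3 -c "
from plant import manip
print(manip.job_done())"
```

```text
the job is handed in; nothing more can be done
None
```

I handed the job in at about 19 s: the stepped panel is fully down in the brown foot, and the foot sits flat between the plinth's cleats, centred to about 1 mm and released. The hand-in call did not return a verdict.

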